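# Sort the washed-up bottle things into their trays

## Task

Sort the washed things on the worktop into the three trays: the red and the black twist cap into the yellow tray, the steel and the orange measuring spoon into the blue tray, and the green bottle brush into the wooden tray. Everything must lie flat on the floor of its tray, nothing on top of anything else or up on a rim. Leave the small amber jar standing where it is.

Things in the scene. Friction and masses are not known exactly. Their poses are not given: they have to be found in the camera images.
- cap_red: Red plastic twist cap, loose, a ribbed disc 40 mm across and 20 mm high, lying flat on the worktop. Origin: its centre, 10 mm above its underside; z up. In the near row, places shuffled.
- cap_black: Black plastic twist cap, loose, a ribbed disc 40 mm across and 20 mm high, lying flat on the worktop. Origin: its centre, 10 mm above its underside; z up. In the near row, places shuffled.
- spoon_steel: Steel measuring spoon, loose, 150 mm long, lying flat. Origin: mid-length, in the middle of the handle bar, 6.5 mm above the underside; x towards the bowl, z up. Bowl 38 mm across, 14 mm high, centred at x = +56 mm; handle bar x = -70 to +37 mm, 10 mm wide, from 2 to 11 mm above the underside; 16 mm round foot at x = -67 mm. Grip near x = +12 mm. In the near row, places shuffled.
- spoon_orange: Orange plastic measuring spoon, loose, 150 mm long, lying flat. Origin: mid-length, in the middle of the handle bar, 6.5 mm above the underside; x towards the bowl, z up. Bowl 38 mm across, 14 mm high, centred at x = +56 mm; handle bar x = -70 to +37 mm, 10 mm wide, from 2 to 11 mm above the underside; 16 mm round foot at x = -67 mm. Grip near x = +12 mm. In the near row, places shuffled.
- brush: Green hard silicone bottle brush, loose, 170 mm long, lying flat. Origin: mid-length, on its axis, 16 mm above the underside; x towards the head, z up. Round handle 14 mm across from x = -67 to +20 mm; head of stiff discs 32 mm across from x = +20 to +82 mm; end block 18 x 32 x 32 mm at x = -76 mm. Does not roll. Grip at x = 0. In the near row, places shuffled.
- tray_yellow: Yellow plastic tray, for the caps. Fixed, open; outer 130 (its x) x 215 (its y, the long way) x 25 mm high, walls and floor 5 mm thick (inside 120 x 205 mm, floor 5 mm above the origin). Origin: centre of the underside. One of three trays in a row beyond the things to sort; which stands where changes, the yaw a little.
- tray_blue: Blue plastic tray, for the measuring spoons. Fixed, open; outer 130 (its x) x 215 (its y, the long way) x 25 mm high, walls and floor 5 mm thick (inside 120 x 205 mm, floor 5 mm above the origin). Origin: centre of the underside. One of three trays in a row beyond the things to sort; which stands where changes, the yaw a little.
- tray_wood: Brown wooden tray, for the brush. Fixed, open; outer 130 (its x) x 215 (its y, the long way) x 25 mm high, walls and floor 5 mm thick (inside 120 x 205 mm, floor 5 mm above the origin). Origin: centre of the underside. One of three trays in a row beyond the things to sort; which stands where changes, the yaw a little.
- jar: Small amber glass jar with a white lid, 52 mm across, 60 mm high, loose, standing in the near row among the things to sort. Not to be moved. Origin: centre of the underside, z up.
Things that resemble listed ones, but are neither listed nor needed, are in the scene too. Several things look just like the spoon_orange: the one meant starts farthest to the robot's right.

How it is judged (in metres and radians):
At the end, for the whole second after the job is handed in: Caps in the yellow tray, spoons in the blue (midpoint within 50 mm of its centre lengthwise), brush in the wooden (within 40 mm), each on the tray floor (within 7 mm), level within 0.12 rad (either way up), released and at rest; the jar upright, within 20 mm of its start (x of cap_red in the frame of tray_yellow between -0.045 and 0.045 m and y of cap_red in the frame of tray_yellow between -0.088 and 0.088 m and z of cap_red in the frame of tray_yellow between 0.007 and 0.022 m and angle between the z axis of each of cap_red, cap_black and the z axis of tray_yellow, either way round below 0.12 rad and linear speed of each of cap_red, cap_black, spoon_steel, spoon_orange, brush below 0.02 m/s and angular speed of each of cap_red, cap_black, spoon_steel, spoon_orange, brush below 0.3 rad/s and x of cap_black in the frame of tray_yellow between -0.045 and 0.045 m and y of cap_black in the frame of tray_yellow between -0.088 and 0.088 m and z of cap_black in the frame of tray_yellow between 0.007 and 0.022 m and x of spoon_steel in the frame of tray_blue between -0.058 and 0.058 m and y of spoon_steel in the frame of tray_blue between -0.05 and 0.05 m and z of spoon_steel in the frame of tray_blue between 0.0035 and 0.0185 m and angle between the x axis of each of spoon_steel, spoon_orange and the z axis of tray_blue, either way round above 1.45 rad and x of spoon_orange in the frame of tray_blue between -0.058 and 0.058 m and y of spoon_orange in the frame of tray_blue between -0.05 and 0.05 m and z of spoon_orange in the frame of tray_blue between 0.0035 and 0.0185 m and x of brush in the frame of tray_wood between -0.058 and 0.058 m and y of brush in the frame of tray_wood between -0.04 and 0.04 m and z of brush in the frame of tray_wood between 0.013 and 0.028 m and angle between the x axis of brush and the z axis of tray_wood, either way round above 1.45 rad and distance of jar from where it was at the start of the episode below 0.02 m and angle between jar's own z axis and vertical below 0.2 rad); the robot touches nothing.
It fails at once if the amber jar was knocked over or pushed more than 20 mm (distance of jar from where it was at the start of the episode above 0.02 m or angle between jar's own z axis and vertical above 0.35 rad).
It also fails if it takes over 112 s, if anything falls off the work surface, if the arm or the gripper's body presses on something with over 40 N, if the wrist force passes 120 N, or if a joint passes its speed limit or range.

## Robot

A 6-joint arm with a two-finger parallel gripper is mounted at the origin on the work surface. World frame = base frame: x ahead of the robot, y to its left, z up, the work surface at z = 0. Lengths are in mm, angles in degrees, forces in N, time in s.
With the tool pointing down it reaches from about 250 to 725 mm from the base axis. Payload 4 kg.
Tool frame: the origin (TCP) lies between the finger pads; the fingertips stand 17 mm ahead of it and the grasp point (between the pads) lies 2 mm behind it; z points along the fingers, y is the direction in which the jaws open and shut (so a half turn about z gives the same grasp; the last joint's range is limited). The gripper opens to 85 mm and grips with 20 to 120 N. Pads are 22 mm wide; open, the fingers measure 114 mm over their backs; the gripper's body (76 mm by 85 mm) begins 54 mm behind the grasp point. The pads swing forward as they close: fully open they stand 13 mm farther back than shut.
Start: joints at [65.031, 13.785, 0.286, 76.501, 0, 90], TCP at [211.066, 453.267, 248.306] pointing down, gripper open.
Joint ranges: [-155.79, 155.79], [-60.16, 107.12], [-62.33, 73.08], [-114, 123.19], [-81.49, 82.49], [-180, 180]. Speed limits (degrees/s): [159.86, 159.86, 180, 180, 180, 180].

## Interface

Orientations are given as [roll, pitch, yaw] about the fixed x, y, z axes, in that order (R = Rz(yaw) Ry(pitch) Rx(roll)).
In Python, from bench import read_state, snapshot, camera_info, workorder gives the robot as it stands.
- The arm moves only by the tool servo_tool, never from a script. Its argument "rows" is a list of rows, each a list of 3 entries, a list of its own where there are three numbers: the shift along the tool's x, y, z in cm, then the turn, a rotation vector about the tool's x, y, z in degrees, then the closure, from -1 (fully open) to 1 (shut), so that 0 is half open. In form: [[[x, y, z], [ax, ay, az], gripper], ...]. A call has 1 to 5 rows; each row is the pose to reach, as a shift and turn from the pose commanded when the call began, along the tool's axes at that moment; what a row does not reach only later rows make up. A row lasts 1/12 s, in which the tool goes at most 41.7 mm and 7.16 degrees, less where a joint would pass 70% of its speed; a pose out of reach is approached as far as the arm can. A call with a gripper value outside its range is refused whole. The fingers move at their own pace and stop on an object; "grip_force" is the grip in N (left out, the last holds). Time passes only in rows, so rows that repeat a pose let the fingers close. It gives the time, the measured TCP pose, the force and the opening at its end, in the units of the state.
- read_state(): the state, without advancing time (a new reading comes with each control period).
- snapshot(name): name is "scene" or "top"; returns the picture (384x512x3 uint8, blue, green, red); there is no depth.
- camera_info(name): a dict with "intrinsics" (3x3 intrinsics, pixels), "eye" and "orientation" of the camera in the world. Camera axes: x right, y up, looking along -z (the intrinsics and any distortion apply to the point x, -y, -z); pixel columns grow to the right and rows downward; lengths in mm; the calibration is good to about 2 mm. A picture is of the moment at which its call begins. camera_info takes no time and is no camera call.
- workorder.close_job(): hands the job in, once; it reports no verdict.
The state is a dict: "time": time; "joints": joint angles; "joint_vel": joint speeds; "joint_efforts": joint torques, N m; "ee_pos": TCP position; "tcp_rot": TCP orientation; "force": force on the tool from outside, world axes, zero at the start; "ft_torque": the same for the moment, N m; "width": finger opening in mm.
Only numpy, scipy, OpenCV 4.12 (cv2) and the standard library are available. Lean on these libraries where they do the work, as an engineer would, in place of code of your own. Each camera call takes 0.05 s, during which the arm holds its last target. There are 200 camera calls.

## Working session

There is one attempt and no reset: what is moved stays moved. The work goes in short steps, Python scripts to look and compute and a tool call to move; the robot and the scene stay as the last step left them, time stands still between calls to the robot, and variables do not carry over. Pictures are saved under pics/ and viewed, about 12 in all and at most 16, crops included, and the job is handed in when it is done.

Besides the shell and the picture viewer there is one more tool, called after "Call:" in YAML: its name, and indented under it one key for each argument. servo_tool: Moves the arm, as the interface text tells. Its arguments: {"type":"object","properties":{"rows":{"type":"array","items":{"type":"array"}},"grip_force":{"type":"number"}},"required":["rows"]}

```bash
mkdir -p pics; python3 - <<'E'
from bench import *
import cv2,numpy as np
for n in("scene","top"):
    im=snapshot(n); cv2.imwrite(f"pics/{n}0.png",im)
    c=camera_info(n); print(n,c)
print(read_state())
E
```

```text
scene {'intrinsics': array([[377.64624583,   0.        , 263.37416881],
       [  0.        , 377.64624583, 193.29495482],
       [  0.        ,   0.        ,   1.        ]]), 'eye': array([992.31776594, -87.48051052, 719.5080007 ]), 'orientation': array([36.94369679, -0.08527011, 79.4414484 ])}
top {'intrinsics': array([[492.77910042,   0.        , 250.20379555],
       [  0.        , 492.77910042, 199.55235739],
       [  0.        ,   0.        ,   1.        ]]), 'eye': array([ 282.0809542 ,   21.01867829, 1073.40105121]), 'orientation': array([ 10.35489067,  -1.13760957, -88.36929331])}
{'time': 0.1, 'joints': array([ 6.50303726e+01,  1.38274172e+01,  2.19807938e-01,  7.65011719e+01,
       -1.13127728e-03,  9.00000030e+01]), 'joint_vel': array([-0.08666802, -0.13890673,  0.04713936,  0.01063397, -0.08502297,
        0.04668234]), 'joint_efforts': array([ 5.41368518e-04, -3.73137796e+01,  2.53009629e+01,  1.08679765e-02,
       -8.89839328e-06,  9.03025665e-06]), 'ee_pos': array([210.84462516, 452.77085534, 247.49517051]), 'tcp_rot': array([-1.79891219e+02,  1.13128098e-03,  1.55030372e+02]), 'force': array([-0.21029578, -0.09059984,  0.29124747]), 'ft_torque': array([-0.00807138,  0.00639618, -0.02485428]), 'width': 85.48429913063295}
```

```bash
python3 - <<'E'
import cv2
im=cv2.imread("pics/top0.png");cv2.imwrite("pics/top0b.png",cv2.resize(im,(800,600),interpolation=cv2.INTER_CUBIC))
E
```

```text
(no output)
```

View pics/top0b.png

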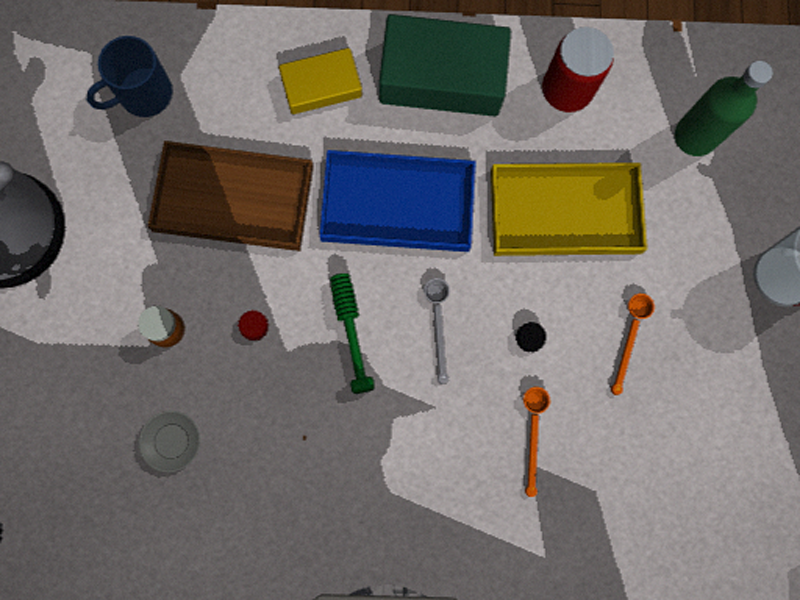

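View pics/scene0.png

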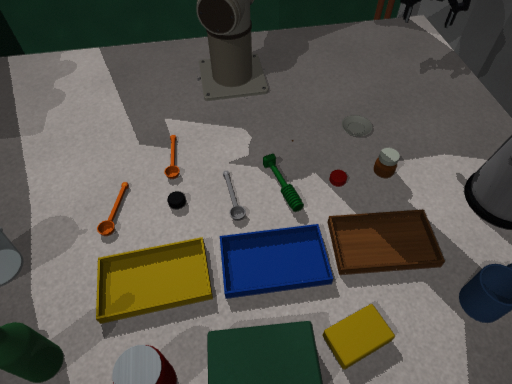

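Wanted orange spoon: the candidates in the 800x600 top view are (640,305)-(617,390) and (537,400)-(530,490). The first is farther to the robot's right. Black cap at (530,336), red at (253,325) (the red can at (580,70) is not it), steel spoon at (440,330), brush at (352,335), jar at (160,327).

```bash
cat > h.py <<'E'
from bench import *
import cv2,numpy as np
from scipy.spatial.transform import Rotation as Ro
def proj(px,z,c):
    c=camera_info(c) if isinstance(c,str) else c
    px=np.atleast_2d(px).astype(float);K=c["intrinsics"]
    d=np.c_[(px[:,0]-K[0,2])/K[0,0],-(px[:,1]-K[1,2])/K[1,1],-np.ones(len(px))]
    d=Ro.from_euler('xyz',c["orientation"],degrees=True).apply(d)
    return (c["eye"]+d*((z-c["eye"][2])/d[:,2])[:,None])[:,:2]
def pix(P,c):
    c=camera_info(c);K=c["intrinsics"]
    p=Ro.from_euler('xyz',c["orientation"],degrees=True).inv().apply(np.atleast_2d(P)-c["eye"])
    return np.c_[K[0,2]-K[0,0]*p[:,0]/p[:,2],K[1,2]+K[1,1]*p[:,1]/p[:,2]]
def hsvmask(im,lo,hi): return cv2.inRange(cv2.cvtColor(im,cv2.COLOR_BGR2HSV),lo,hi)
def comps(m,amin=60):
    n,l,s,ce=cv2.connectedComponentsWithStats(m)
    return [(s[i],ce[i],np.argwhere(l==i)[:,::-1]) for i in range(1,n) if s[i][4]>amin]
def go(x,y,z,yaw=None,s=None):
    """shift cm and turn deg about tool z from measured pose; yaw mod 180"""
    s=s or read_state();R=Ro.from_euler('xyz',s["tcp_rot"],degrees=True)
    d=R.inv().apply(np.array([x,y,z])-s["ee_pos"])/10
    t=0 if yaw is None else -((yaw-s["tcp_rot"][2]+90)%180-90)
    print("shift",d.round(2),"turn z",round(t,1),"j",s["joints"].round(0),"f",s["force"].round(1),"w",round(s["width"],1),"t",round(s["time"],1))
E
python3 - <<'E'
from h import *
im=cv2.imread("pics/top0.png"); c=camera_info("top")
R={"yellow":((20,120,60),(34,255,255),25),"blue":((105,150,50),(125,255,255),25),"wood":((5,80,30),(19,200,190),25),
"orange":((5,200,120),(18,255,255),9),"green":((45,100,30),(80,255,255),16),"red":((0,150,50),(4,255,255),18),"red2":((172,150,50),(180,255,255),18),"black":((0,0,0),(180,255,28),18)}
for k,(lo,hi,z) in R.items():
    m=hsvmask(im,lo,hi)
    for s,ce,p in comps(m):
        w=proj(p,z,c); r=cv2.minAreaRect(w.astype(np.float32))
        print(k,s,proj(ce,z,c).round(0)[0],"rect",np.round(r[0]),np.round(r[1]),round(r[2],1))
x0,y0=255,165; print(cv2.cvtColor(im,cv2.COLOR_BGR2HSV)[216,282])
cv2.imwrite("pics/c1.png",cv2.resize(im[160:320,200:420],None,fx=3.6,fy=3.6,interpolation=cv2.INTER_CUBIC))
E
```

```text
yellow [ 178   31   54   42 1573] [815. 119.] rect [815. 119.] [ 81. 110.] 17.2
yellow [ 315  104   99   60 5505] [ 632. -240.] rect [ 633. -242.] [137. 217.] 2.5
blue [79 29 21 28 70] [817. 375.] rect [822. 377.] [27. 72.] 66.5
blue [ 205   96   99   65 5572] [636.   2.] rect [637.   1.] [213. 136.] 87.7
wood [ 109    0  403   20 3504] [ 946. -250.] rect [ 929. -126.] [ 49. 944.] 2.4
wood [  95   90  105   71 4837] [636. 232.] rect [636. 238.] [216. 136.] 84.1
orange [402 188  16  16 127] [ 500. -344.] rect [ 498. -346.] [31. 36.] 77.1
orange [392 205  17  48 171] [ 421. -324.] rect [ 425. -323.] [ 11. 110.] 74.6
orange [335 248  16  16 120] [ 365. -195.] rect [ 363. -195.] [26. 35.] 48.7
orange [337 266   7  52 194] [ 280. -193.] rect [ 285. -192.] [ 13. 107.] 89.7
green [ 243    9   83   65 4488] [852. -62.] rect [852. -62.] [186. 144.] 85.5
green [ 434   49   50   51 1307] [ 784. -470.] rect [ 781. -471.] [ 68. 148.] 56.4
green [211 175  28  77 632] [448.  61.] rect [446.  61.] [169.  30.] 13.9
red [350  37  42  35 527] [ 819. -257.] rect [ 827. -262.] [76. 93.] 74.4
red [152 199  19  18 224] [452. 197.] rect [451. 197.] [37. 38.] 48.0
black [432  55  25  36 187] [ 783. -428.] rect [ 787. -434.] [ 19. 104.] 49.0
black [105  92  27  13  73] [704. 314.] rect [705. 313.] [26. 60.] 18.2
black [  0 112  41  72 546] [558. 498.] rect [572. 506.] [ 71. 164.] 82.8
black [ 97 146  57   9 113] [578. 284.] rect [578. 285.] [125.   5.] 84.4
black [330 206  19  19 268] [ 447. -189.] rect [ 447. -189.] [38. 39.] 34.0
[138  11 115]
```

View pics/c1.png

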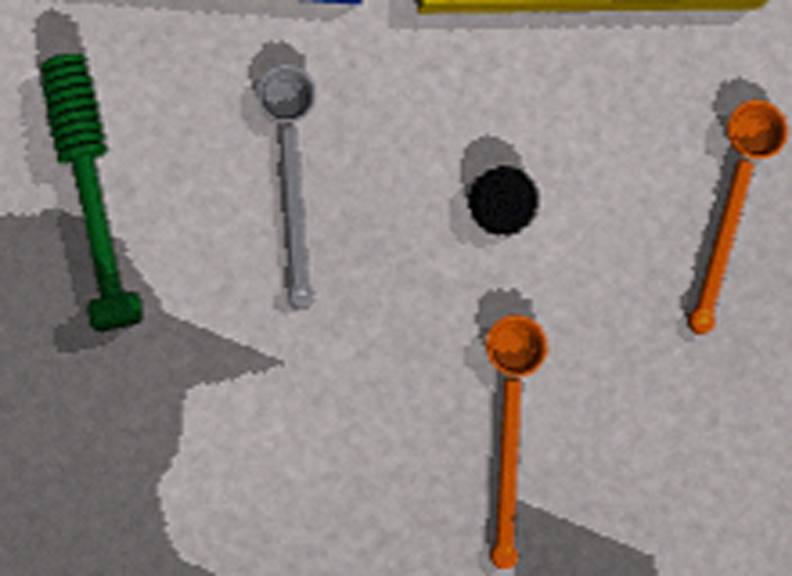

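```bash
python3 - <<'E'
from h import *
for n,b,f in(("steel",(279.4,185.6),(283.3,242.8)),("orange",(410.3,195.6),(395,249.4))):
    B=proj(b,12,"top")[0];F=proj(f,8,"top")[0];u=(B-F)/np.linalg.norm(B-F)
    print(n,B.round(),F.round(),np.linalg.norm(B-F).round(1),"grip",(F+u*79).round(1),"dir",np.degrees(np.arctan2(u[1],u[0])).round(1))
go(452,197,150,10+90)
E
```

```text
steel [510. -58.] [384. -69.] 126.0 grip [463.1 -62.1] dir 5.0
orange [ 497. -348.] [ 377. -312.] 124.6 grip [ 453.1 -334.6] dir -16.6
shift [-32.66 -12.99   9.77] turn z 55.0 j [65. 14.  0. 77. -0. 90.] f [-0.2 -0.1  0.3] w 85.5 t 0.1
```

Call:
servo_tool:
  rows:
    - [[-16.3,-6.5,4.9],[0,0,0],-0.4]
    - [[-16.3,-6.5,4.9],[0,0,0],-0.4]
    - [[-16.3,-6.5,4.9],[0,0,0],-0.4]
    - [[-16.3,-6.5,4.9],[0,0,0],-0.4]
    - [[-16.3,-6.5,4.9],[0,0,0],-0.4]
  grip_force: 40

```text
time: 0.52
ee_pos: [332.7, 321.5, 197.4]
tcp_rot: [-179.8, 0.0, 154.8]
force: [-0.2, 0.5, 0.2]
width: 59.5
```

Call:
servo_tool:
  rows:
    - [[-16.3,-6.5,4.9],[0,0,0],-0.4]
    - [[-16.3,-6.5,4.9],[0,0,0],-0.4]
    - [[-16.3,-6.5,4.9],[0,0,0],-0.4]
    - [[-16.3,-6.5,4.9],[0,0,0],-0.4]
    - [[-16.3,-6.5,4.9],[0,0,0],-0.4]

```text
time: 0.93
ee_pos: [453.5, 193.9, 148.4]
tcp_rot: [-179.8, 0.0, 154.8]
force: [-0.7, 0.6, -0.1]
width: 59.8
```

```bash
python3 - <<'E'
from h import *
im=snapshot("top"); s=read_state();print(s["ee_pos"],s["tcp_rot"])
go(452,197,18)
cv2.imwrite("pics/t1.png",cv2.resize(im[130:330,60:330],None,fx=2.8,fy=2.8,interpolation=cv2.INTER_CUBIC))
E
```

```text
[453.94750835 193.37752444 148.09355663] [-1.79808180e+02  5.08010551e-03  1.54684157e+02]
shift [ 0.33  0.29 13.01] turn z 0 j [ 23.  17. -11.  62.  -0.  48.] f [ 1.2 -0.8  0.3] w 59.7 t 1.0
```

View pics/t1.png

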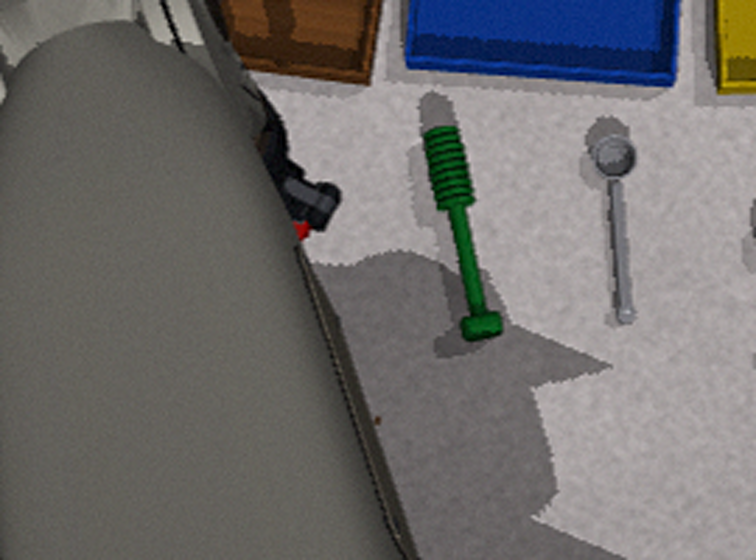

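The crop shows only brush (460,230), steel spoon (620,235) and trays; the arm hides the cap. Descending on the red cap.

Call:
servo_tool:
  rows:
    - [[0.3,0.3,4],[0,0,0],-0.4]
    - [[0.3,0.3,8],[0,0,0],-0.4]
    - [[0.3,0.3,11],[0,0,0],-0.4]
    - [[0.3,0.3,13],[0,0,0],-0.4]
    - [[0.3,0.3,13],[0,0,0],-0.4]

```text
time: 1.4
ee_pos: [446.0, 200.3, 15.8]
tcp_rot: [-179.6, -0.4, 155.0]
force: [0.0, 0.8, 0.5]
width: 59.7
```

Call:
servo_tool:
  rows:
    - [[0,0,0],[0,0,0],0.3]
    - [[0,0,0],[0,0,0],0.3]
    - [[0,0,0],[0,0,0],0.3]
    - [[0,0,0],[0,0,0],0.3]
    - [[0,0,0],[0,0,0],0.3]

```text
time: 1.82
ee_pos: [451.3, 202.3, 21.7]
tcp_rot: [179.9, 0.1, 155.0]
force: [-0.1, -0.1, -0.9]
width: 37.4
```

Call:
servo_tool:
  rows:
    - [[0,0,-3],[0,0,0],0.3]
    - [[0,0,-6],[0,0,0],0.3]
    - [[0,0,-10],[0,0,0],0.3]
    - [[0,0,-13],[0,0,0],0.3]
    - [[0,0,-13],[0,0,0],0.3]

```text
time: 2.23
ee_pos: [454.6, 203.7, 157.9]
tcp_rot: [179.4, 0.5, 155.0]
force: [0.1, 1.3, 0.1]
width: 37.4
```

```bash
python3 - <<'E'
from h import *
go(620,-285,150,155)
im=snapshot("scene")
cv2.imwrite("pics/s1.png",im)
E
```

```text
shift [-35.62 -37.33   0.72] turn z 0.0 j [ 24.  16. -10.  63.   0.  49.] f [0.1 1.3 0.1] w 37.4 t 2.2
```

View pics/s1.png

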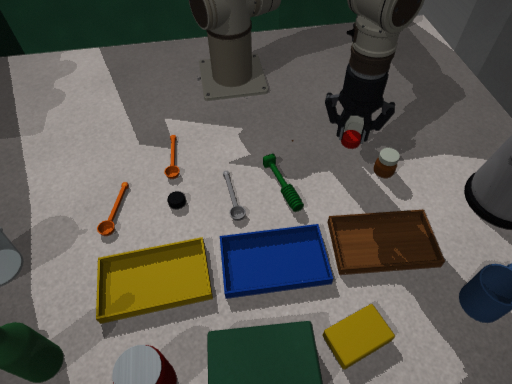

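Call:
servo_tool:
  rows:
    - [[-11.9,-12.4,0.2],[0,0,0],0.3]
    - [[-11.9,-12.4,0.2],[0,0,0],0.3]
    - [[-11.9,-12.4,0.2],[0,0,0],0.3]
    - [[-11.9,-12.4,0.2],[0,0,0],0.3]
    - [[-11.9,-12.4,0.2],[0,0,0],0.3]

```text
time: 2.7
ee_pos: [506.9, 33.6, 147.5]
tcp_rot: [-179.9, 0.1, 154.6]
force: [-0.5, -0.4, -0.1]
width: 37.9
```

Call:
servo_tool:
  rows:
    - [[-11.9,-12.4,0.2],[0,0,0],0.3]
    - [[-11.9,-12.4,0.2],[0,0,0],0.3]
    - [[-11.9,-12.4,0.2],[0,0,0],0.3]
    - [[-11.9,-12.4,0.2],[0,0,0],0.3]
    - [[-11.9,-12.4,0.2],[0,0,0],0.3]

```text
time: 3.12
ee_pos: [562.6, -129.3, 145.2]
tcp_rot: [-179.9, 0.1, 154.7]
force: [-0.0, 0.6, -0.8]
width: 37.8
```

Call:
servo_tool:
  rows:
    - [[-11.8,-12.1,0.2],[0,0,0],0.3]
    - [[-11.8,-12.1,0.2],[0,0,0],0.3]
    - [[-11.8,-12.1,0.2],[0,0,0],0.3]
    - [[-11.8,-12.1,0.2],[0,0,0],0.3]
    - [[-11.8,-12.1,0.2],[0,0,0],0.3]

```text
time: 3.53
ee_pos: [617.8, -289.3, 141.5]
tcp_rot: [-179.9, 0.0, 154.7]
force: [-0.5, 0.4, -0.7]
width: 37.6
```

Call:
servo_tool:
  rows:
    - [[0,0,0],[0,0,0],0.3]
    - [[0,0,0],[0,0,0],0.3]
    - [[0,0,0],[0,0,0],0.3]

```text
time: 3.78
ee_pos: [616.7, -281.2, 143.8]
tcp_rot: [180.0, -0.1, 155.1]
force: [-0.6, 0.2, 0.0]
width: 37.6
```

```bash
python3 - <<'E'
from h import *
go(625,-280,26,155)
im=snapshot("scene")
cv2.imwrite("pics/s2.png",cv2.resize(im[200:384,60:300],None,fx=3,fy=3))
E
```

```text
shift [-0.73  0.45 11.78] turn z 0.1 j [-25.  37.  21.  74.   0.   0.] f [-0.6  0.2  0. ] w 37.6 t 3.8
```

View pics/s2.png

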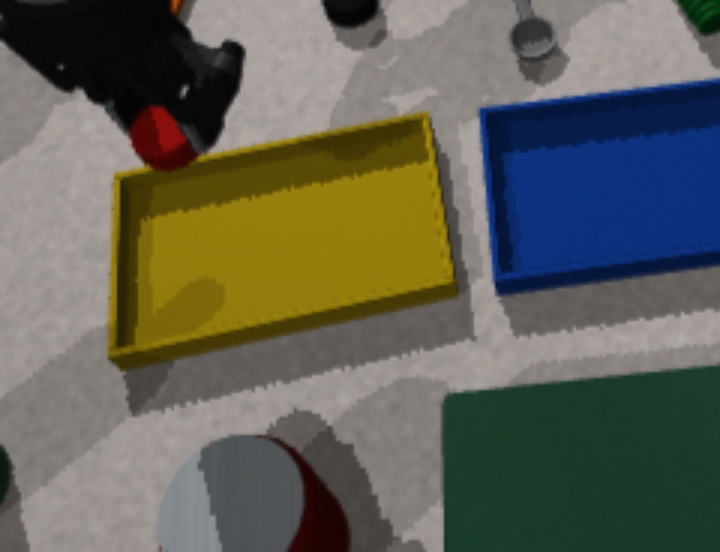

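Call:
servo_tool:
  rows:
    - [[-0.7,0.4,4],[0,0,0],0.3]
    - [[-0.7,0.4,8],[0,0,0],0.3]
    - [[-0.7,0.4,10.5],[0,0,0],0.3]
    - [[-0.7,0.4,11.8],[0,0,0],0.3]
    - [[-0.7,0.4,11.8],[0,0,0],0.3]

```text
time: 4.25
ee_pos: [623.9, -279.7, 24.6]
tcp_rot: [-180.0, -0.2, 155.2]
force: [-0.2, -0.7, -0.6]
width: 37.8
```

Call:
servo_tool:
  rows:
    - [[0,0,0],[0,0,0],0.3]
    - [[0,0,0],[0,0,0],0.3]
    - [[0,0,0],[0,0,0],0.3]
    - [[0,0,0.1],[0,0,0],0.3]

```text
time: 4.58
ee_pos: [626.0, -282.1, 26.5]
tcp_rot: [180.0, 0.1, 155.1]
force: [-0.5, -0.7, 0.8]
width: 37.6
```

Call:
servo_tool:
  rows:
    - [[0,0,0],[0,0,0],-0.35]
    - [[0,0,0],[0,0,0],-0.35]
    - [[0,0,0],[0,0,0],-0.35]
    - [[0,0,0],[0,0,0],-0.35]
    - [[0,0,0],[0,0,0],-0.35]

```text
time: 5.0
ee_pos: [625.2, -282.4, 25.3]
tcp_rot: [-180.0, 0.0, 155.0]
force: [0.2, 0.6, -0.6]
width: 57.5
```

Call:
servo_tool:
  rows:
    - [[0,0,-2],[0,0,0],-0.4]
    - [[0,0,-5],[0,0,0],-0.4]
    - [[0,0,-9],[0,0,0],-0.4]
    - [[0,0,-12],[0,0,0],-0.4]
    - [[0,0,-12],[0,0,0],-0.4]

```text
time: 5.42
ee_pos: [629.3, -284.2, 154.4]
tcp_rot: [180.0, 0.8, 155.0]
force: [1.6, -0.3, 1.3]
width: 60.2
```

Call:
servo_tool:
  rows:
    - [[0,0,0],[0,0,0],-0.4]
    - [[0,0,0],[0,0,0],-0.4]

```text
time: 5.58
ee_pos: [625.0, -282.3, 145.0]
tcp_rot: [180.0, -0.0, 155.0]
force: [-0.0, -0.2, -1.0]
width: 59.4
```

```bash
python3 - <<'E'
from h import *
go(447,-189,120,155)
E
```

```text
shift [20.07  0.94  2.5 ] turn z 0.0 j [-24.  38.  23.  75.   0.   1.] f [-0.  -0.2 -1. ] w 59.4 t 5.6
```

Call:
servo_tool:
  rows:
    - [[20.1,0.9,2.5],[0,0,0],-0.4]
    - [[20.1,0.9,2.5],[0,0,0],-0.4]
    - [[20.1,0.9,2.5],[0,0,0],-0.4]
    - [[20.1,0.9,2.5],[0,0,0],-0.4]
    - [[20.1,0.9,2.5],[0,0,0],-0.4]

```text
time: 6.0
ee_pos: [442.3, -187.3, 117.4]
tcp_rot: [-180.0, -0.4, 155.0]
force: [0.3, -0.2, 0.0]
width: 59.9
```

Call:
servo_tool:
  rows:
    - [[0,0,0],[0,0,0],-0.4]
    - [[0,0,0],[0,0,0],-0.4]
    - [[0,0,0],[0,0,0],-0.4]
    - [[0,0,0],[0,0,0],-0.4]

```text
time: 6.33
ee_pos: [448.3, -190.0, 120.3]
tcp_rot: [180.0, 0.1, 155.0]
force: [-0.4, 0.1, 0.0]
width: 59.6
```

```bash
python3 - <<'E'
from h import *
go(447,-189,18,155)
im=snapshot("scene")
cv2.imwrite("pics/s3.png",cv2.resize(im[140:340,70:310],None,fx=3,fy=3))
E
```

```text
shift [ 0.18  0.04 10.23] turn z 0.0 j [-23.  18. -14.  58.  -0.   2.] f [-0.4  0.1  0. ] w 59.6 t 6.3
```

View pics/s3.png

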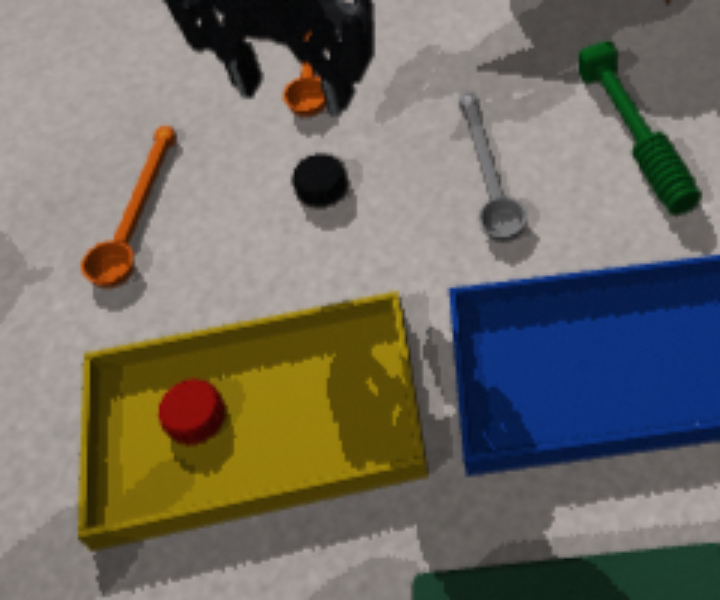

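Call:
servo_tool:
  rows:
    - [[0.1,0,4],[0,0,0],-0.4]
    - [[0.1,0,8],[0,0,0],-0.4]
    - [[0.1,0,10.2],[0,0,0],-0.4]
    - [[0.1,0,10.2],[0,0,0],-0.4]
    - [[0.1,0,10.2],[0,0,0],-0.4]

```text
time: 6.8
ee_pos: [446.2, -189.1, 17.6]
tcp_rot: [-180.0, -0.1, 155.0]
force: [0.9, -0.3, 1.2]
width: 60.1
```

Call:
servo_tool:
  rows:
    - [[0,0,0],[0,0,0],-0.4]
    - [[0,0,0],[0,0,0],0.3]
    - [[0,0,0],[0,0,0],0.3]
    - [[0,0,0],[0,0,0],0.3]
    - [[0,0,0],[0,0,0],0.3]

```text
time: 7.22
ee_pos: [447.6, -189.6, 20.4]
tcp_rot: [180.0, 0.2, 155.0]
force: [-0.7, -1.2, 6.3]
width: 37.7
```

Call:
servo_tool:
  rows:
    - [[0,0,0],[0,0,0],0.3]
    - [[0,0,-3],[0,0,0],0.3]
    - [[0,0,-6],[0,0,0],0.3]
    - [[0,0,-10],[0,0,0],0.3]
    - [[0,0,-11],[0,0,0],0.3]

```text
time: 7.63
ee_pos: [449.1, -190.2, 134.7]
tcp_rot: [180.0, 0.6, 155.0]
force: [1.0, -0.5, 0.1]
width: 37.7
```

Call:
servo_tool:
  rows:
    - [[-16.5,6.7,0],[0,0,0],0.3]
    - [[-16.5,6.7,0],[0,0,0],0.3]
    - [[-16.5,6.7,0],[0,0,0],0.3]
    - [[-16.5,6.7,0],[0,0,0],0.3]
    - [[-16.5,6.7,0],[0,0,0],0.3]

```text
time: 8.05
ee_pos: [629.4, -197.7, 128.3]
tcp_rot: [179.9, 0.3, 155.1]
force: [0.2, 0.9, -0.1]
width: 37.7
```

Call:
servo_tool:
  rows:
    - [[0,0,0],[0,0,0],0.3]
    - [[0,0,0],[0,0,0],0.3]
    - [[0,0,0],[0,0,0],0.3]
    - [[0,0,0],[0,0,0],0.3]

```text
time: 8.38
ee_pos: [622.4, -197.9, 128.8]
tcp_rot: [-180.0, -0.0, 155.0]
force: [0.5, -0.4, 0.0]
width: 37.5
```

```bash
python3 - <<'E'
from h import *
go(625,-198,26,155)
E
```

```text
shift [-0.24  0.1  10.28] turn z -0.0 j [-18.  35.  15.  70.  -0.   7.] f [ 0.5 -0.4  0. ] w 37.5 t 8.4
```

Call:
servo_tool:
  rows:
    - [[-0.2,0.1,4],[0,0,0],0.3]
    - [[-0.2,0.1,8],[0,0,0],0.3]
    - [[-0.2,0.1,9.5],[0,0,0],0.3]
    - [[-0.2,0.1,10.2],[0,0,0],0.3]
    - [[-0.2,0.1,10.2],[0,0,0],0.3]

```text
time: 8.8
ee_pos: [624.2, -197.7, 26.6]
tcp_rot: [-180.0, -0.1, 155.0]
force: [-0.1, -0.2, -0.6]
width: 37.7
```

Call:
servo_tool:
  rows:
    - [[0,0,0],[0,0,0],0.3]
    - [[0,0,0],[0,0,0],0.3]
    - [[0,0,0],[0,0,0],0.3]
    - [[0,0,0.1],[0,0,0],0.3]

```text
time: 9.13
ee_pos: [626.4, -198.0, 26.3]
tcp_rot: [180.0, 0.1, 155.0]
force: [1.1, -0.2, -0.8]
width: 37.8
```

Call:
servo_tool:
  rows:
    - [[0,0,0],[0,0,0],-0.35]
    - [[0,0,0],[0,0,0],-0.35]
    - [[0,0,0],[0,0,0],-0.35]
    - [[0,0,0],[0,0,0],-0.35]
    - [[0,0,0],[0,0,0],-0.35]

```text
time: 9.55
ee_pos: [626.0, -197.7, 25.2]
tcp_rot: [-180.0, -0.0, 155.0]
force: [-0.4, -0.1, 0.9]
width: 57.4
```

Call:
servo_tool:
  rows:
    - [[0,0,-2],[0,0,0],-0.35]
    - [[0,0,-5],[0,0,0],-0.35]
    - [[0,0,-9],[0,0,0],-0.35]
    - [[0,0,-12],[0,0,0],-0.35]
    - [[0,0,-12],[0,0,0],-0.35]

```text
time: 9.97
ee_pos: [630.3, -199.1, 154.0]
tcp_rot: [179.9, 0.8, 155.0]
force: [1.2, 0.0, 0.7]
width: 57.7
```

Call:
servo_tool:
  rows:
    - [[0,0,0],[0,0,0],-0.3]
    - [[0,0,0],[0,0,0],-0.3]
    - [[0,0,0],[0,0,0],-0.3]

```text
time: 10.22
ee_pos: [624.9, -197.4, 143.4]
tcp_rot: [-180.0, -0.2, 155.0]
force: [-0.7, -0.4, 0.6]
width: 55.3
```

```bash
python3 - <<'E'
from h import *
go(453,-335,110,163.4)
E
```

```text
shift [  9.76 -19.73   3.39] turn z -8.4 j [-18.  35.  17.  72.   0.   7.] f [-0.7 -0.4  0.6] w 55.3 t 10.2
```

Call:
servo_tool:
  rows:
    - [[6,-12,1.7],[0,0,0],-0.3]
    - [[6,-12,1.7],[0,0,0],-0.3]
    - [[6,-12,1.7],[0,0,0],-0.3]
    - [[6,-12,1.7],[0,0,0],-0.3]

```text
time: 10.55
ee_pos: [514.6, -283.0, 125.1]
tcp_rot: [-179.9, -0.5, 154.8]
force: [0.0, 1.1, -0.7]
width: 55.6
```

Call:
servo_tool:
  rows:
    - [[3.8,-7.7,1.7],[0,0,-4.2],-0.3]
    - [[3.8,-7.7,1.7],[0,0,-8.4],-0.3]
    - [[3.8,-7.7,1.7],[0,0,-8.4],-0.3]
    - [[3.8,-7.7,1.7],[0,0,-8.4],-0.3]
    - [[3.8,-7.7,1.7],[0,0,-8.4],-0.3]

```text
time: 10.97
ee_pos: [453.7, -334.7, 110.4]
tcp_rot: [179.9, -0.1, 163.3]
force: [-0.2, 0.2, 0.1]
width: 55.4
```

Call:
servo_tool:
  rows:
    - [[0,0,0],[0,0,0],-0.3]
    - [[0,0,0],[0,0,0],-0.3]
    - [[0,0,0],[0,0,0],-0.3]

```text
time: 11.22
ee_pos: [455.3, -334.1, 111.4]
tcp_rot: [-180.0, 0.0, 163.5]
force: [0.2, -0.2, -0.1]
width: 55.6
```

```bash
python3 - <<'E'
from h import *
go(453,-335,19,163.4)
im=snapshot("scene")
cv2.imwrite("pics/s4.png",cv2.resize(im[100:325,60:300],None,fx=2.6,fy=2.6))
E
```

```text
shift [ 0.2  -0.15  9.24] turn z 0.1 j [-36.  26.  -3.  61.   0. -20.] f [ 0.2 -0.2 -0.1] w 55.6 t 11.2
```

View pics/s4.png

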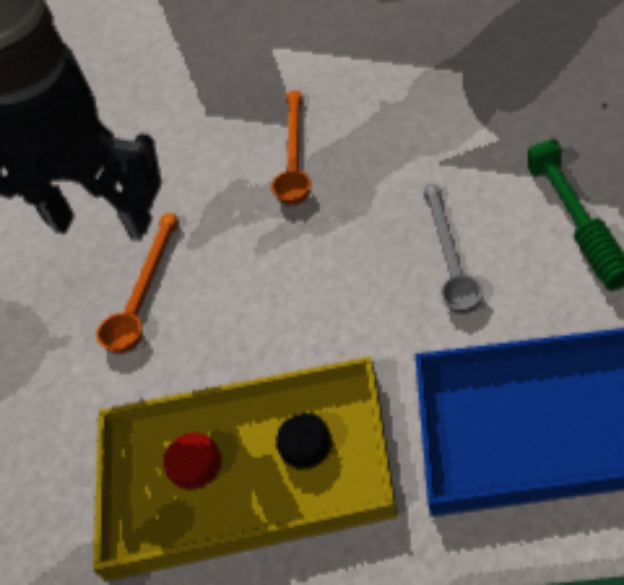

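Call:
servo_tool:
  rows:
    - [[0.1,-0.1,4],[0,0,0],-0.3]
    - [[0.1,-0.1,7.5],[0,0,0],-0.3]
    - [[0.1,-0.1,9.2],[0,0,0],-0.3]
    - [[0.1,-0.1,9.2],[0,0,0],-0.3]
    - [[0.1,-0.1,9.2],[0,0,0],-0.3]

```text
time: 11.68
ee_pos: [452.6, -334.8, 18.6]
tcp_rot: [180.0, -0.1, 163.5]
force: [0.0, -0.3, 0.8]
width: 55.5
```

Call:
servo_tool:
  rows:
    - [[0,0,0],[0,0,0],0.2]
    - [[0,0,0],[0,0,0],0.5]
    - [[0,0,0],[0,0,0],0.95]
    - [[0,0,0],[0,0,0],0.95]
    - [[0,0,0],[0,0,0],0.95]
  grip_force: 60

```text
time: 12.1
ee_pos: [453.9, -336.4, 21.1]
tcp_rot: [-179.9, 0.2, 163.4]
force: [-0.9, 0.9, 5.9]
width: 8.0
```

Call:
servo_tool:
  rows:
    - [[0,0,0],[0,0,0],0.95]
    - [[0,0,0],[0,0,0],0.95]
    - [[0,0,-3],[0,0,0],0.95]
    - [[0,0,-7],[0,0,0],0.95]
    - [[0,0,-10],[0,0,0],0.95]

```text
time: 12.52
ee_pos: [452.7, -335.7, 121.4]
tcp_rot: [-180.0, 0.0, 163.4]
force: [1.1, -1.1, -0.0]
width: 7.8
```

Call:
servo_tool:
  rows:
    - [[0,0,0],[0,0,0],0.95]
    - [[0,0,0],[0,0,0],0.95]

```text
time: 12.68
ee_pos: [454.3, -336.9, 122.1]
tcp_rot: [-179.9, 0.3, 163.4]
force: [0.1, 0.6, -1.5]
width: 7.9
```

```bash
python3 - <<'E'
from h import *
go(666.5,-12,110,87.7)
im=snapshot("scene")
cv2.imwrite("pics/s5.png",cv2.resize(im[60:260,60:300],None,fx=2.2,fy=2.2))
E
```

```text
shift [-11.06  37.19   1.2 ] turn z 75.7 j [-37.  26.  -2.  62.  -0. -20.] f [ 0.1  0.6 -1.5] w 7.9 t 12.7
```

View pics/s5.png

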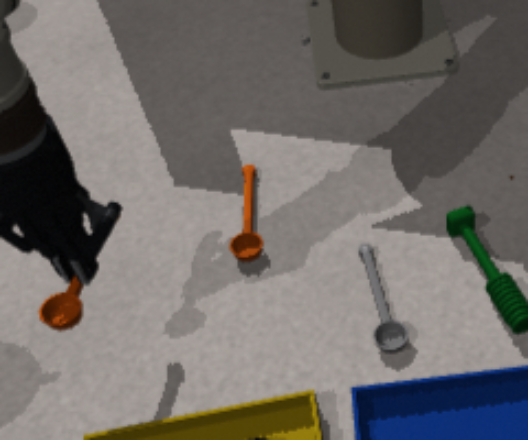

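Call:
servo_tool:
  rows:
    - [[-5.6,18.6,0],[0,0,0],0.95]
    - [[-5.6,18.6,0],[0,0,0],0.95]
    - [[-5.6,18.6,0],[0,0,0],0.95]
    - [[-5.6,18.6,0],[0,0,0],0.95]
    - [[-5.6,18.6,0],[0,0,0],0.95]

```text
time: 13.15
ee_pos: [559.6, -169.8, 117.0]
tcp_rot: [179.9, -0.2, 163.6]
force: [0.4, -0.3, -0.5]
width: 7.7
```

Call:
servo_tool:
  rows:
    - [[-5.6,18.6,0],[0,0,0],0.95]
    - [[-5.6,18.6,0],[0,0,0],0.95]
    - [[-5.6,18.6,0],[0,0,0],0.95]
    - [[-5.6,18.6,0],[0,0,0],0.95]
    - [[-5.6,18.6,0],[0,0,0],0.95]

```text
time: 13.57
ee_pos: [666.4, -7.2, 116.6]
tcp_rot: [180.0, -0.2, 163.6]
force: [0.2, -0.0, -0.2]
width: 7.2
```

Call:
servo_tool:
  rows:
    - [[0,0,0],[0,0,5],0.95]
    - [[0,0,0],[0,0,11],0.95]
    - [[0,0,0],[0,0,17],0.95]
    - [[0,0,0],[0,0,23],0.95]
    - [[0,0,0],[0,0,29],0.95]

```text
time: 13.98
ee_pos: [664.6, -10.8, 116.3]
tcp_rot: [-179.8, -0.2, 134.2]
force: [0.9, 0.3, -0.6]
width: 7.7
```

Call:
servo_tool:
  rows:
    - [[0,0,0],[0,0,6],0.95]
    - [[0,0,0],[0,0,12],0.95]
    - [[0,0,0],[0,0,18],0.95]
    - [[0,0,0],[0,0,24],0.95]
    - [[0,0,0],[0,0,30],0.95]

```text
time: 14.4
ee_pos: [664.6, -11.0, 116.4]
tcp_rot: [-179.7, -0.1, 104.1]
force: [-0.1, 0.5, -1.2]
width: 7.8
```

Call:
servo_tool:
  rows:
    - [[0,0,0],[0,0,6],0.95]
    - [[0,0,0],[0,0,12],0.95]
    - [[0,0,0],[0,0,16.7],0.95]
    - [[0,0,0],[0,0,16.7],0.95]
    - [[0,0,0],[0,0,16.7],0.95]

```text
time: 14.82
ee_pos: [665.0, -11.0, 117.1]
tcp_rot: [-179.8, 0.0, 87.8]
force: [0.0, -0.1, -0.6]
width: 7.5
```

```bash
python3 - <<'E'
from h import *
go(666.5,-12,25,87.7)
im=snapshot("scene")
cv2.imwrite("pics/s6.png",cv2.resize(im[140:384,90:450],None,fx=2.2,fy=2.2))
E
```

```text
shift [-0.09  0.19  9.21] turn z 0.1 j [-1. 37. 17. 70. -0. 91.] f [ 0.  -0.1 -0.6] w 7.5 t 14.8
```

View pics/s6.png

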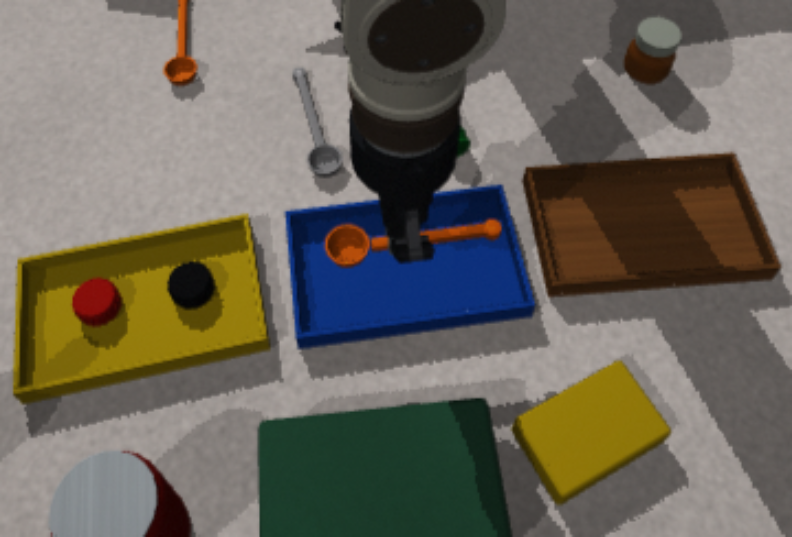

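Call:
servo_tool:
  rows:
    - [[-0.1,0.1,4],[0,0,0],0.95]
    - [[-0.1,0.1,7.5],[0,0,0],0.95]
    - [[-0.1,0.1,8.6],[0,0,0],0.95]
    - [[-0.1,0.1,9.2],[0,0,0],0.95]
    - [[-0.1,0.1,9.2],[0,0,0],0.95]

```text
time: 15.28
ee_pos: [665.4, -12.0, 27.1]
tcp_rot: [-179.8, 0.0, 87.8]
force: [-0.1, -0.1, -0.2]
width: 7.7
```

Call:
servo_tool:
  rows:
    - [[0,0,0],[0,0,0],0.95]
    - [[0,0,0],[0,0,0],0.95]
    - [[0,0,0.1],[0,0,0],0.95]

```text
time: 15.53
ee_pos: [667.9, -12.1, 27.1]
tcp_rot: [179.9, -0.0, 87.8]
force: [0.6, -0.3, -0.5]
width: 7.3
```

Call:
servo_tool:
  rows:
    - [[0,0,0],[0,0,0],0.5]
    - [[0,0,0],[0,0,0],0.5]
    - [[0,0,0],[0,0,0],0.5]
    - [[0,0,0],[0,0,0],0.5]
    - [[0,0,0],[0,0,0],0.5]

```text
time: 15.95
ee_pos: [667.2, -12.1, 26.4]
tcp_rot: [180.0, -0.0, 87.7]
force: [0.3, 0.1, 0.1]
width: 21.5
```

Call:
servo_tool:
  rows:
    - [[0,0,-2],[0,0,0],0.5]
    - [[0,0,-5],[0,0,0],0.5]
    - [[0,0,-8],[0,0,0],0.3]
    - [[0,0,-10],[0,0,0],0]
    - [[0,0,-10],[0,0,0],-0.3]

```text
time: 16.37
ee_pos: [670.6, -12.1, 132.8]
tcp_rot: [179.4, -0.0, 87.7]
force: [0.6, -0.2, 0.9]
width: 53.2
```

Call:
servo_tool:
  rows:
    - [[0,0,0],[0,0,0],-0.3]
    - [[0,0,0],[0,0,0],-0.3]
    - [[0,0,0],[0,0,0],-0.3]

```text
time: 16.62
ee_pos: [666.0, -12.0, 124.4]
tcp_rot: [-179.8, 0.0, 87.7]
force: [0.1, -0.5, -0.1]
width: 55.7
```

```bash
python3 - <<'E'
from h import *
go(463,-62,110,5)
go(447,61,110,13.9)
E
```

```text
shift [ -5.8  -20.08   1.51] turn z 82.7 j [-1. 37. 17. 71. -0. 91.] f [ 0.1 -0.5 -0.1] w 55.7 t 16.6
shift [  6.43 -22.16   1.52] turn z 73.8 j [-1. 37. 17. 71. -0. 91.] f [ 0.1 -0.5 -0.1] w 55.7 t 16.6
```

Call:
servo_tool:
  rows:
    - [[-5.5,-19.4,1.4],[0,0,0],-0.3]
    - [[-5.5,-19.4,1.4],[0,0,0],-0.3]
    - [[-5.5,-19.4,1.4],[0,0,0],-0.3]
    - [[-5.5,-19.4,1.4],[0,0,0],-0.3]
    - [[-5.5,-19.4,1.4],[0,0,0],-0.3]

```text
time: 17.03
ee_pos: [466.8, -59.5, 110.2]
tcp_rot: [-179.7, -0.0, 87.7]
force: [0.4, 0.0, 0.7]
width: 55.3
```

Call:
servo_tool:
  rows:
    - [[-0.3,-0.7,0],[0,0,5],-0.3]
    - [[-0.3,-0.7,0],[0,0,11],-0.3]
    - [[-0.3,-0.7,0],[0,0,17],-0.3]
    - [[-0.3,-0.7,0],[0,0,23],-0.3]
    - [[-0.3,-0.7,0],[0,0,29],-0.3]

```text
time: 17.45
ee_pos: [462.7, -62.0, 111.0]
tcp_rot: [-179.8, 0.1, 58.4]
force: [1.1, 0.0, 1.3]
width: 55.5
```

Call:
servo_tool:
  rows:
    - [[0,0,0],[0,0,6],-0.3]
    - [[0,0,0],[0,0,12],-0.3]
    - [[0,0,0],[0,0,18],-0.3]
    - [[0,0,0],[0,0,24],-0.3]
    - [[0,0,0],[0,0,30],-0.3]

```text
time: 17.87
ee_pos: [462.9, -61.9, 110.9]
tcp_rot: [-179.9, 0.1, 28.4]
force: [0.0, -0.1, 0.5]
width: 55.3
```

Call:
servo_tool:
  rows:
    - [[0,0,0],[0,0,6],-0.3]
    - [[0,0,0],[0,0,12],-0.3]
    - [[0,0,0],[0,0,18],-0.3]
    - [[0,0,0],[0,0,23.7],-0.3]
    - [[0,0,0],[0,0,23.7],-0.3]

```text
time: 18.28
ee_pos: [462.9, -61.9, 111.0]
tcp_rot: [-180.0, 0.2, 4.9]
force: [-0.3, 0.2, -0.6]
width: 55.5
```

Call:
servo_tool:
  rows:
    - [[0,0,0],[0,0,0],-0.3]
    - [[0,0,0],[0,0,0],-0.3]
    - [[0,0,0],[0,0,0],-0.3]

```text
time: 18.53
ee_pos: [463.8, -62.0, 111.9]
tcp_rot: [-180.0, 0.0, 5.1]
force: [-0.3, 0.1, -0.6]
width: 55.8
```

```bash
python3 - <<'E'
from h import *
go(463,-62,19,5)
im=snapshot("scene")
cv2.imwrite("pics/s7.png",cv2.resize(im[100:310,160:420],None,fx=2.6,fy=2.6))
E
```

```text
shift [-0.07 -0.01  9.29] turn z 0.1 j [ -8.  17. -18.  56.  -0. 167.] f [-0.3  0.1 -0.6] w 55.8 t 18.5
```

View pics/s7.png

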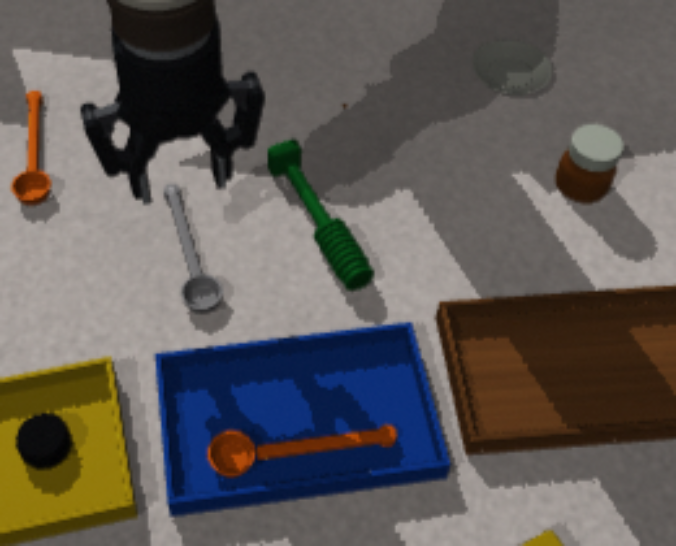

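Call:
servo_tool:
  rows:
    - [[-0.1,0,4],[0,0,0],-0.3]
    - [[-0.1,0,7.5],[0,0,0],-0.3]
    - [[-0.1,0,9.2],[0,0,0],-0.3]
    - [[-0.1,0,9.2],[0,0,0],-0.3]
    - [[-0.1,0,9.2],[0,0,0],-0.3]

```text
time: 19.0
ee_pos: [462.2, -62.0, 19.7]
tcp_rot: [-180.0, 0.1, 5.1]
force: [-0.1, -0.0, 0.9]
width: 55.7
```

Call:
servo_tool:
  rows:
    - [[0,0,0],[0,0,0],0.2]
    - [[0,0,0],[0,0,0],0.5]
    - [[0,0,0],[0,0,0],0.95]
    - [[0,0,0],[0,0,0],0.95]
    - [[0,0,0],[0,0,0],0.95]
  grip_force: 80

```text
time: 19.42
ee_pos: [464.3, -62.3, 21.9]
tcp_rot: [180.0, -0.2, 5.0]
force: [-0.4, 0.1, 6.2]
width: 6.8
```

Call:
servo_tool:
  rows:
    - [[0,0,0],[0,0,0],0.95]
    - [[0,0,0],[0,0,0],0.95]
    - [[0,0,-3],[0,0,0],0.95]
    - [[0,0,-7],[0,0,0],0.95]
    - [[0,0,-10],[0,0,0],0.95]

```text
time: 19.83
ee_pos: [463.2, -62.2, 122.7]
tcp_rot: [180.0, -0.1, 5.0]
force: [1.5, -0.0, -0.5]
width: 6.8
```

Call:
servo_tool:
  rows:
    - [[15.6,-6.3,0],[0,0,0],0.95]
    - [[15.6,-6.3,0],[0,0,0],0.95]
    - [[15.6,-6.3,0],[0,0,0],0.95]
    - [[15.6,-6.3,0],[0,0,0],0.95]
    - [[15.6,-6.3,0],[0,0,0],0.95]

```text
time: 20.25
ee_pos: [619.5, 17.8, 119.8]
tcp_rot: [-179.9, -0.4, 5.3]
force: [0.7, -0.4, -0.9]
width: 6.6
```

Call:
servo_tool:
  rows:
    - [[0,0,0],[0,0,-5],0.95]
    - [[0,0,0],[0,0,-11],0.95]
    - [[0,0,0],[0,0,-17],0.95]
    - [[0,0,0],[0,0,-23],0.95]
    - [[0,0,0],[0,0,-29],0.95]

```text
time: 20.67
ee_pos: [612.7, 14.3, 120.6]
tcp_rot: [180.0, -0.0, 34.3]
force: [0.3, -0.1, -0.1]
width: 6.7
```

Call:
servo_tool:
  rows:
    - [[0,0,0],[0,0,-6],0.95]
    - [[0,0,0],[0,0,-12],0.95]
    - [[0,0,0],[0,0,-18],0.95]
    - [[0,0,0],[0,0,-24],0.95]
    - [[0,0,0],[0,0,-30],0.95]

```text
time: 21.08
ee_pos: [612.7, 14.1, 120.8]
tcp_rot: [180.0, -0.0, 64.3]
force: [0.3, -0.3, -0.6]
width: 6.9
```

Call:
servo_tool:
  rows:
    - [[0,0,0],[0,0,-6],0.95]
    - [[0,0,0],[0,0,-12],0.95]
    - [[0,0,0],[0,0,-18],0.95]
    - [[0,0,0],[0,0,-23.7],0.95]
    - [[0,0,0],[0,0,-23.7],0.95]

```text
time: 21.5
ee_pos: [612.7, 14.2, 120.7]
tcp_rot: [180.0, -0.0, 87.8]
force: [0.6, 0.8, -0.3]
width: 6.9
```

Call:
servo_tool:
  rows:
    - [[0,0,0],[0,0,0],0.95]
    - [[0,0,0],[0,0,0],0.95]
    - [[0,0,0],[0,0,0],0.95]

```text
time: 21.75
ee_pos: [612.9, 14.2, 120.5]
tcp_rot: [180.0, 0.0, 87.7]
force: [0.7, 0.0, -1.5]
width: 6.6
```

```bash
python3 - <<'E'
from h import *
go(613.5,14,25,87.7)
im=snapshot("scene")
cv2.imwrite("pics/s8.png",cv2.resize(im[150:310,160:420],None,fx=2.6,fy=2.6))
E
```

```text
shift [-0.02  0.06  9.55] turn z -0.0 j [ 1. 31.  6. 65. -0. 94.] f [ 0.7  0.  -1.5] w 6.6 t 21.8
```

View pics/s8.png

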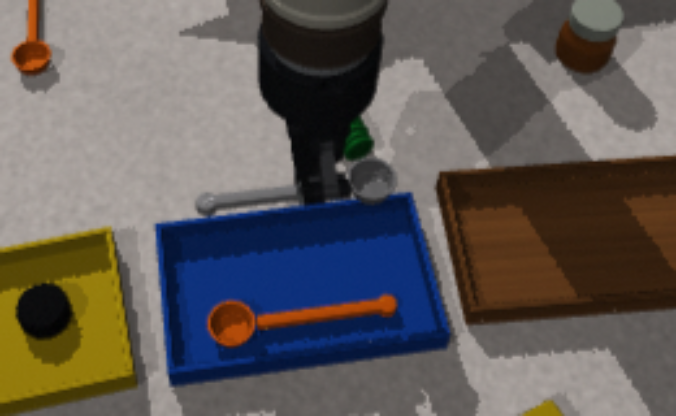

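Call:
servo_tool:
  rows:
    - [[0,0,4],[0,0,0],0.95]
    - [[0,0,7.5],[0,0,0],0.95]
    - [[0,0,8.9],[0,0,0],0.95]
    - [[0,0,9.6],[0,0,0],0.95]
    - [[0,0,9.6],[0,0,0],0.95]

```text
time: 22.22
ee_pos: [611.8, 14.2, 24.9]
tcp_rot: [-179.9, 0.0, 87.7]
force: [0.5, 0.0, 0.2]
width: 6.9
```

Call:
servo_tool:
  rows:
    - [[0,0,0],[0,0,0],0.95]
    - [[0,0,0],[0,0,0],0.95]
    - [[0,0,0.1],[0,0,0],0.95]

```text
time: 22.47
ee_pos: [613.4, 14.3, 24.6]
tcp_rot: [179.9, -0.0, 87.7]
force: [-4.0, -0.1, 12.9]
width: 7.1
```

Call:
servo_tool:
  rows:
    - [[0,0,0],[0,0,0],0.5]
    - [[0,0,0],[0,0,0],0.5]
    - [[0,0,0],[0,0,0],0.5]
    - [[0,0,0],[0,0,0],0.5]
    - [[0,0,0],[0,0,0],0.5]

```text
time: 22.88
ee_pos: [612.9, 14.3, 23.1]
tcp_rot: [-180.0, -0.0, 87.7]
force: [-0.4, -0.1, 0.9]
width: 21.5
```

Call:
servo_tool:
  rows:
    - [[0,0,-2],[0,0,0],0.5]
    - [[0,0,-5],[0,0,0],0.5]
    - [[0,0,-8],[0,0,0],0.3]
    - [[0,0,-9.5],[0,0,0],0]
    - [[0,0,-9.5],[0,0,0],-0.3]

```text
time: 23.3
ee_pos: [616.0, 14.4, 123.1]
tcp_rot: [179.5, -0.0, 87.7]
force: [0.3, -0.9, 1.1]
width: 53.4
```

Call:
servo_tool:
  rows:
    - [[4,-16.8,0],[0,0,0],-0.3]
    - [[4,-16.8,0],[0,0,0],-0.3]
    - [[4,-16.8,0],[0,0,0],-0.3]
    - [[4,-16.8,0],[0,0,0],-0.3]
    - [[4,-16.8,0],[0,0,0],-0.3]

```text
time: 23.72
ee_pos: [436.0, 61.1, 115.1]
tcp_rot: [-179.2, 0.1, 87.8]
force: [-1.1, -0.2, -0.3]
width: 55.8
```

Call:
servo_tool:
  rows:
    - [[0,0,0],[0,0,5],-0.3]
    - [[0,0,0],[0,0,11],-0.3]
    - [[0,0,0],[0,0,17],-0.3]
    - [[0,0,0],[0,0,23],-0.3]
    - [[0,0,0],[0,0,29],-0.3]

```text
time: 24.13
ee_pos: [446.1, 60.8, 117.4]
tcp_rot: [-179.9, 0.1, 58.4]
force: [-0.2, -0.3, 0.1]
width: 55.8
```

Call:
servo_tool:
  rows:
    - [[0,0,0],[0,0,6],-0.3]
    - [[0,0,0],[0,0,12],-0.3]
    - [[0,0,0],[0,0,18],-0.3]
    - [[0,0,0],[0,0,24],-0.3]
    - [[0,0,0],[0,0,30],-0.3]

```text
time: 24.55
ee_pos: [446.1, 60.8, 117.3]
tcp_rot: [-180.0, 0.1, 28.4]
force: [-0.2, 0.3, 1.2]
width: 55.3
```

Call:
servo_tool:
  rows:
    - [[0,0,0],[0,0,5],-0.3]
    - [[0,0,0],[0,0,10],-0.3]
    - [[0,0,0],[0,0,14.8],-0.3]
    - [[0,0,0],[0,0,14.8],-0.3]
    - [[0,0,0],[0,0,14.8],-0.3]

```text
time: 24.97
ee_pos: [446.2, 60.8, 117.6]
tcp_rot: [-180.0, 0.1, 14.0]
force: [-0.2, 0.4, -0.2]
width: 55.2
```

```bash
python3 - <<'E'
from h import *
go(447,61,20,13.9)
im=snapshot("scene")
cv2.imwrite("pics/s9.png",cv2.resize(im[90:310,160:430],None,fx=2.6,fy=2.6))
E
```

```text
shift [ 0.1  -0.    9.76] turn z 0.1 j [  8.  14. -20.  56.  -0. 174.] f [-0.2  0.4 -0.2] w 55.2 t 25.0
```

View pics/s9.png

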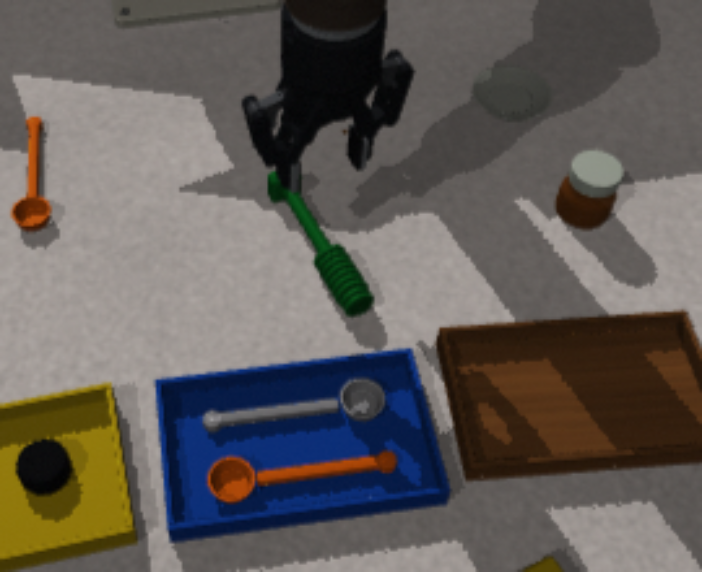

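Call:
servo_tool:
  rows:
    - [[0.1,0,4],[0,0,0],-0.3]
    - [[0.1,0,7.5],[0,0,0],-0.3]
    - [[0.1,0,9.7],[0,0,0],-0.3]
    - [[0.1,0,9.7],[0,0,0],-0.3]
    - [[0.1,0,9.7],[0,0,0],-0.3]

```text
time: 25.43
ee_pos: [446.3, 60.9, 20.4]
tcp_rot: [-180.0, 0.2, 14.0]
force: [0.1, -0.4, 0.2]
width: 55.4
```

Call:
servo_tool:
  rows:
    - [[0,0,0],[0,0,0],0.2]
    - [[0,0,0],[0,0,0],0.5]
    - [[0,0,0],[0,0,0],0.9]
    - [[0,0,0],[0,0,0],0.9]
    - [[0,0,0],[0,0,0],0.9]

```text
time: 25.85
ee_pos: [449.1, 61.4, 23.1]
tcp_rot: [180.0, -0.2, 13.9]
force: [-2.1, 0.0, 6.0]
width: 11.3
```

Call:
servo_tool:
  rows:
    - [[0,0,0],[0,0,0],0.9]
    - [[0,0,0],[0,0,0],0.9]
    - [[0,0,-3],[0,0,0],0.9]
    - [[0,0,-7],[0,0,0],0.9]
    - [[0,0,-11],[0,0,0],0.9]

```text
time: 26.27
ee_pos: [446.5, 61.0, 132.5]
tcp_rot: [-180.0, 0.1, 13.9]
force: [1.1, -0.2, -0.3]
width: 10.7
```

Call:
servo_tool:
  rows:
    - [[11,-6.3,0],[0,0,0],0.9]
    - [[11,-6.3,0],[0,0,0],0.9]
    - [[11,-6.3,0],[0,0,0],0.9]
    - [[11,-6.3,0],[0,0,0],0.9]

```text
time: 26.6
ee_pos: [547.1, 145.9, 132.4]
tcp_rot: [-179.6, -0.5, 14.8]
force: [0.9, -0.3, -0.4]
width: 10.8
```

Call:
servo_tool:
  rows:
    - [[11,-6.3,0],[0,0,0],0.9]
    - [[11,-6.3,0],[0,0,0],0.9]
    - [[11,-6.3,0],[0,0,0],0.9]
    - [[11,-6.3,0],[0,0,0],0.9]

```text
time: 26.93
ee_pos: [642.2, 207.6, 131.9]
tcp_rot: [-178.5, -0.2, 17.3]
force: [-0.5, 0.3, -0.9]
width: 11.0
```

Call:
servo_tool:
  rows:
    - [[0,0,0],[0,0,-5],0.9]
    - [[0,0,0],[0,0,-11],0.9]
    - [[0,0,0],[0,0,-17],0.9]
    - [[0,0,0],[0,0,-23],0.9]
    - [[0,0,0],[0,0,-29],0.9]

```text
time: 27.35
ee_pos: [639.0, 206.0, 132.1]
tcp_rot: [-178.7, -0.7, 46.6]
force: [1.3, -0.1, 0.2]
width: 11.1
```

Call:
servo_tool:
  rows:
    - [[0,0,0],[0,0,-6],0.9]
    - [[0,0,0],[0,0,-12],0.9]
    - [[0,0,0],[0,0,-18],0.9]
    - [[0,0,0],[0,0,-24],0.9]
    - [[0,0,0],[0,0,-30],0.9]

```text
time: 27.77
ee_pos: [639.0, 205.9, 132.2]
tcp_rot: [-179.2, -1.3, 76.6]
force: [-0.1, 1.0, -0.6]
width: 11.0
```

Call:
servo_tool:
  rows:
    - [[0,0,0],[0,0,-6],0.9]
    - [[0,0,0],[0,0,-11],0.9]
    - [[0,0,0],[0,0,-11],0.9]
    - [[0,0,0],[0,0,-11],0.9]
    - [[0,0,0],[0,0,-11],0.9]

```text
time: 28.18
ee_pos: [639.1, 206.0, 131.9]
tcp_rot: [-179.5, -1.4, 87.2]
force: [-0.7, 0.5, -0.9]
width: 11.0
```

```bash
python3 - <<'E'
from h import *
go(632,237,26,84.1)
im=snapshot("scene")
cv2.imwrite("pics/s10.png",cv2.resize(im[120:320,220:480],None,fx=2.2,fy=2.2))
E
```

```text
shift [ 2.8  -0.76 10.67] turn z 3.1 j [ 17.  37.  19.  72.   1. 110.] f [-0.7  0.5 -0.9] w 11.0 t 28.2
```

View pics/s10.png

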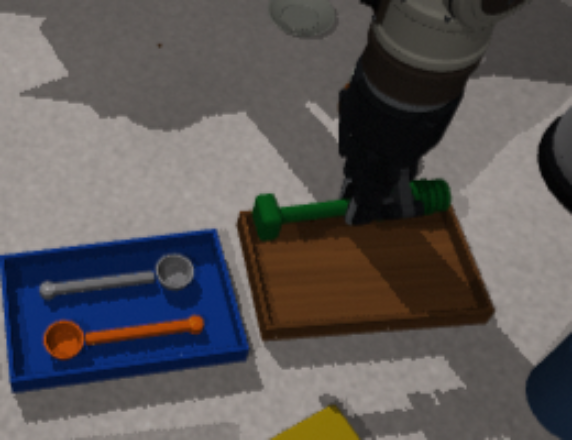

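```bash
python3 - <<'E'
from h import *
s=read_state();R=Ro.from_euler('xyz',s["tcp_rot"],degrees=True)
print((R.inv()*Ro.from_euler('xyz',[180,0,84.1],degrees=True)).as_rotvec(degrees=True))
E
```

```text
[-0.56259114 -1.37059309  3.11163668]
```

Joint 6 touched its range during the translation, leaving a 1.5° tilt. I'll correct the tilt and then lower.

Call:
servo_tool:
  rows:
    - [[1.4,-0.4,0],[-0.5,-1.4,3.1],0.9]
    - [[2.8,-0.8,0],[-0.5,-1.4,3.1],0.9]
    - [[2.8,-0.8,0],[-0.5,-1.4,3.1],0.9]
    - [[2.8,-0.8,0],[-0.5,-1.4,3.1],0.9]
    - [[2.8,-0.8,0],[-0.5,-1.4,3.1],0.9]

```text
time: 28.65
ee_pos: [632.4, 234.6, 132.4]
tcp_rot: [-179.9, 0.0, 84.3]
force: [0.1, 0.7, -1.0]
width: 11.0
```

Call:
servo_tool:
  rows:
    - [[0,0,0],[0,0,0],0.9]
    - [[0,0,0],[0,0,0],0.9]

```text
time: 28.82
ee_pos: [632.6, 233.9, 132.4]
tcp_rot: [-179.9, 0.0, 84.2]
force: [-0.9, -0.2, -0.2]
width: 10.7
```

```bash
python3 - <<'E'
from h import *
go(632,237,26,84.1); print(read_state()["tcp_rot"])
E
```

```text
shift [ 0.31 -0.08 10.64] turn z 0.1 j [ 20.  37.  20.  72.  -0. 116.] f [-0.9 -0.2 -0.2] w 10.7 t 28.8
[-1.79923977e+02  3.99323568e-02  8.41669485e+01]
```

Call:
servo_tool:
  rows:
    - [[0.3,-0.1,4],[0,0,0],0.9]
    - [[0.3,-0.1,8],[0,0,0],0.9]
    - [[0.3,-0.1,10],[0,0,0],0.9]
    - [[0.3,-0.1,10.6],[0,0,0],0.9]
    - [[0.3,-0.1,10.6],[0,0,0],0.9]

```text
time: 29.23
ee_pos: [630.4, 236.4, 25.1]
tcp_rot: [-179.7, 0.1, 84.2]
force: [-0.3, -0.2, -0.1]
width: 11.1
```

Call:
servo_tool:
  rows:
    - [[0,0,0],[0,0,0],0.9]
    - [[0,0,0],[0,0,0],0.9]
    - [[0,0,0.1],[0,0,0],0.9]

```text
time: 29.48
ee_pos: [632.7, 237.6, 26.6]
tcp_rot: [179.9, -0.0, 84.2]
force: [0.5, 0.2, -1.0]
width: 10.9
```

Call:
servo_tool:
  rows:
    - [[0,0,0],[0,0,0],0.3]
    - [[0,0,0],[0,0,0],0.3]
    - [[0,0,0],[0,0,0],0.3]
    - [[0,0,0],[0,0,0],0.3]
    - [[0,0,0],[0,0,0],0.3]

```text
time: 29.9
ee_pos: [631.7, 237.5, 25.6]
tcp_rot: [-179.9, 0.0, 84.2]
force: [-0.4, 0.4, 0.3]
width: 29.9
```

Call:
servo_tool:
  rows:
    - [[0,0,-2],[0,0,0],0.3]
    - [[0,0,-5],[0,0,0],0.3]
    - [[0,0,-9],[0,0,0],0.3]
    - [[0,0,-13],[0,0,0],0.3]
    - [[0,0,-15],[0,0,0],0.3]

```text
time: 30.32
ee_pos: [633.8, 238.3, 181.5]
tcp_rot: [179.7, -0.2, 84.2]
force: [1.0, 0.0, 1.5]
width: 29.8
```

Call:
servo_tool:
  rows:
    - [[0,-17,-4],[0,0,0],0.3]
    - [[0,-17,-4],[0,0,0],0.3]
    - [[0,-17,-4],[0,0,0],0.3]
    - [[0,-17,-4],[0,0,0],0.3]
    - [[0,-17,-4],[0,0,0],0.3]

```text
time: 30.73
ee_pos: [457.3, 254.8, 217.3]
tcp_rot: [-179.8, 0.0, 84.4]
force: [0.2, -0.4, -0.3]
width: 30.0
```

Call:
servo_tool:
  rows:
    - [[0,0,0],[0,0,0],0.3]
    - [[0,0,0],[0,0,0],0.3]
    - [[0,0,0],[0,0,0],0.3]
    - [[0,0,0],[0,0,0],0.3]
    - [[0,0,0],[0,0,0],0.3]

```text
time: 31.15
ee_pos: [463.8, 254.5, 214.8]
tcp_rot: [-179.9, 0.1, 84.1]
force: [-0.3, -0.5, 0.4]
width: 30.3
```

```bash
python3 - <<'E'
from h import *
im=snapshot("scene");cv2.imwrite("pics/s11.png",cv2.resize(im[90:320,60:460],None,fx=2,fy=2))
t=snapshot("top");cv2.imwrite("pics/t11.png",t)
# jar shift: lid patch match vs. start image
a=cv2.imread("pics/scene0.png");tm=a[140:185,365:410]
r=cv2.matchTemplate(im,tm,cv2.TM_CCOEFF_NORMED);print(cv2.minMaxLoc(r),read_state()["time"])
E
```

```text
(-0.5698548555374146, 0.9320198893547058, (347, 21), (365, 140)) 31.25
```

View pics/s11.png

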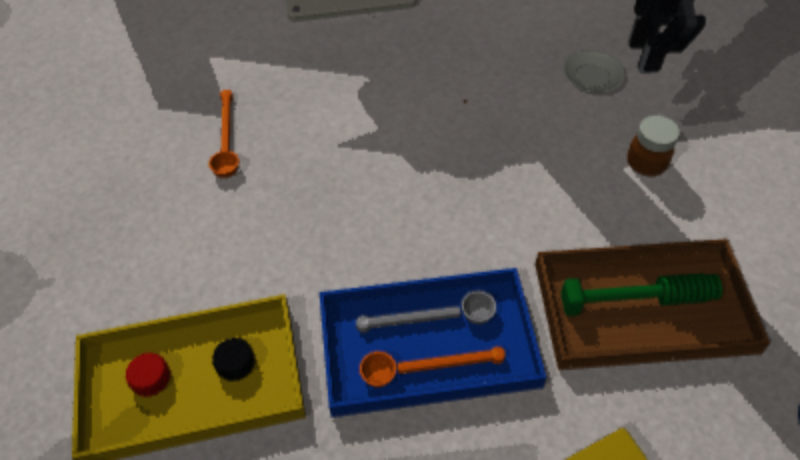

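Everything lies flat in its tray and the jar has not moved: the template match sits at the same pixel. I'm handing in.

```bash
python3 -c "
from bench import workorder
print(workorder.close_job())"
```

```text
the job is handed in; nothing more can be done
None
```

The job is handed in after about 31 s of robot time. Both caps are in the yellow tray, the steel spoon and the right-hand orange spoon are in the blue tray, and the brush is in the wooden tray.

- **Last picture:** all five things look flat on the floor of the right tray, apart from each other and clear of the rims, and the gripper touches nothing. I judged flatness and position by eye from this picture and did not measure the final poses.
- **Jar:** it is upright, and an image match against the first picture puts it at the same pixel.
- **Tool tilt:** joint 6 reached its range while carrying the brush, which tilted the tool about 1.5° and left it about 30 mm off. I corrected this before lowering, and the brush went down level.
- **Forces:** the highest I read on the tool was about 13 N, as the steel spoon met the tray floor.

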